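# Pin the tin lane shut

### The arm

A 6-joint arm with a two-finger parallel gripper is mounted at the origin on a cart in front of the work surface, level with it; the furniture and walls round the work are solid. World frame = base frame: x ahead of the robot, y to its left, z up, the work surface at z = 0. Lengths are in mm, angles in degrees, forces in N, time in s.
With the tool pointing down it reaches from about 300 to 850 mm from the base axis. Payload 4.2 kg.
Tool frame: the origin (TCP) lies between the finger pads; the fingertips stand 8 mm ahead of it and the grasp point (between the pads) lies 11 mm behind it; x points along the fingers, y is the direction in which the jaws open and shut, and the axes are right-handed (so a half turn about x gives the same grasp; the last joint's range is limited). The gripper opens to 91 mm and grips with 3 to 60 N. Pads are 32 mm wide; open, the fingers measure 118 mm over their backs; the gripper's body (76 mm by 178 mm) begins 60 mm behind the grasp point.
Start: joints at [-76.776, 18.312, 89.639, -0, 72.044, -1.146], TCP at [142.705, -557.026, 221.976] pointing down, gripper open.
Joint ranges: [-177.97, 177.97], [-48.28, 115.42], [12.27, 149.76], [-77.06, 257.06], [2.81, 150.46], [-146.56, 146.56]. Speed limits (degrees/s): [147.25, 147.25, 180, 180, 180, 180].

### API

Orientations are given as [roll, pitch, yaw] about the fixed x, y, z axes, in that order (R = Rz(yaw) Ry(pitch) Rx(roll)).
In Python, from workcell import env gives the robot as it stands.
- The arm moves only by the tool arm_command, never from a script. Its arguments are lists of equal length, an entry for each row: "slide": the shift along the tool's x, y, z in cm, a list of three; "turn": the turn, a rotation vector about the tool's x, y, z in rad, a list of three; "grip": the closure in counts, from 0 (fully open) to 255 (shut). A call has 1 to 20 rows; each row is the pose to reach, as a shift and turn from the pose commanded when the call began, along the tool's axes at that moment; what a row does not reach only later rows make up. A row lasts 1/12 s, in which the tool goes at most 41.7 mm and 7.16 degrees, less where a joint would pass 70% of its speed; a pose out of reach is approached as far as the arm can. A call with a gripper value outside its range is refused whole. The fingers move at their own pace and stop on an object; "newtons" is the grip in N (left out, the last holds). Time passes only in rows, so rows that repeat a pose let the fingers close. It gives the time, the measured TCP pose, the force and the opening at its end, in the units of the state.
- env.state(): the state, without advancing time (a new reading comes with each control period).
- env.grab_frame(name): name is "scene" or "top" or "wrist"; returns (picture, depth): 420x560x3 uint8, red, green, blue; 420x560 float32, mm along the optical axis (not along the pixel's ray), 0 where there is no reading.
- env.calibration(name): a dict with "K" (3x3 intrinsics, pixels), "camera_from_world" (4x4, takes a point from world to camera coordinates); the wrist camera has in their place "T_tool_cam" (4x4, takes a point from camera to tool coordinates, whose origin is the TCP and whose axes are the tool frame's). Camera axes: x right, y up, looking along -z (the intrinsics and any distortion apply to the point x, -y, -z); pixel columns grow to the right and rows downward; lengths in mm; the calibration is good to about 2 mm. A picture is of the moment at which its call begins: read the wrist's pose just before it. calibration takes no time and is no camera call.
- env.job_done(): hands the job in, once; it reports no verdict.
Trained networks look in the newest picture that a camera, given by its name, has taken for a name from the list of things; names that differ only in an ending like _2 or _b are one class to them, and where a whole thing is asked for, a point or a joint stands for the part that bears it (a point fixed in the world has none). Each returns a list of dicts, best first, with "p" (0 to 1); they miss things now and then, are a little off and sometimes report something else, mostly with a low value. They report only what shows in the picture. A call takes as long as a camera call. They do not tell look-alikes from the thing itself.
- env.search_frame(camera, label): "point" ([x, y, z] in mm, in world coordinates, good to about 4 mm: the middle of the surface that is visible of it).
The state is a dict: "time_s": time; "qpos": joint angles; "qvel": joint speeds; "effort": joint torques, N m; "ee_pos": TCP position; "ee_rot": TCP orientation; "force": force on the tool from outside, world axes, zero at the start; "torque": the same for the moment, N m; "gripper_width": finger opening in mm.
Only numpy, scipy, OpenCV 4.12 (cv2) and the standard library are available. Lean on these libraries where they do the work, as an engineer would, in place of code of your own. Each camera call takes 0.05 s, during which the arm holds its last target.

### The job

Slide the tin lane's gate across until it is shut and the hole in its bar lines up with the hole in the bracket, then take the blue-knobbed locking pin from the white rack and drop it through both holes until its collar sits on the bracket. Let go of it, and leave the red-knobbed pin in the rack.

Things in the scene. Friction and masses are not known exactly. Their poses are not given: they have to be found in the camera images.
- bracket_hole (a point): Mouth of the hole in the grey pin bracket, 42 mm above the table, on the fixed tin lane. Axes: +y the way the gate shuts, +x along the lane, away from the gate. Bracket 66 x 64 mm: fixed plates at 0 to 18 and 32 to 42 mm height, the gate bar between them (20 to 30 mm). Holes 26 mm wide, open down to the table. The lane, 40 mm high, holds two gold tins at x 26 to 192, y -107 to -16 mm.
- gate_knob (a point): Centre of the top of the black knob on the gate bar, 75 mm above the table. Knob upright, 24 mm across, free from 38 to 75 mm above the table; guide cheeks 32 mm high stand 25 to 30 mm either side of it. The gate, a flat steel bar 46 x 180 x 10 mm, slides along the lane's y against about 1.5 N and stays where left. When shut, the knob is 142 mm from the bracket hole towards the lane's -y.
- gate (a joint): Gate travel in m along the lane's +y: 0 fully open, 0.115 fully shut against its end stop, where the 26 mm hole in the bar (142 mm from the knob's axis towards +y) lies right under the bracket hole. The gate starts open, at 0 to 0.05.
- blue_pin: Locking pin with blue knob, 60 to 130 g, upright in one pocket of the white rack. Origin at its tip, z up along it: steel shaft 14 mm across, 38 mm long, the lowest 12 mm tapered to 6 mm; steel collar 44 mm across from 38 to 44 mm; blue knob 24 mm across from 44 to 90 mm. In the rack the tip is 6 mm above the table, seated in the bracket 4 mm.
- red_pin: The same kind of pin with a red knob, belonging to another lane, in the other pocket of the rack, 110 mm from the blue one; it stays there. The rack is a fixed white block 70 x 190 mm, 44 mm high, long along the line of the two pins. Which pin stands in which pocket changes.
There are look-alikes about, which are no part of the job. What is shaped like the blue_pin but yellow is not meant.

How it is judged (in metres and radians):
On the way, in this order (a step that is already met when the one before it is completed fails the run):
1. the gate is slid shut, its hole in line with the bracket's (value of joint gate above 0.1 m), for 0.2 s.
2. the blue pin is through bracket and gate bar (horizontal distance between blue_pin and bracket_hole below 0.012 m and z of blue_pin in the frame of bracket_hole below -0.03 m), for 0.2 s.
At the end, for the whole second after the job is handed in: The gate is shut to within 15 mm, and the blue pin stands at rest through both holes: its tip within 12 mm of the bracket hole's axis and more than 30 mm below the hole's mouth (38 mm when fully seated), tilted less than 0.2 rad, released; the red pin is still in the rack (all of step 2 and value of joint gate above 0.1 m and angle between blue_pin's own z axis and vertical below 0.2 rad and linear speed of blue_pin below 0.02 m/s and height (world z) of red_pin below 0.03 m); the robot touches nothing.
It fails at once if the red pin is pulled out of the rack (height (world z) of red_pin above 0.03 m).
It also fails if it takes over 50 s, if anything falls off the work surface, if the arm or the gripper's body presses on something with over 40 N, if the wrist force passes 120 N, or if a joint passes its speed limit or range.

## Working session

There is one attempt and no reset: what is moved stays moved. The work goes in short steps, Python scripts to look and compute and a tool call to move; the robot and the scene stay as the last step left them, time stands still between calls to the robot, and variables do not carry over. Pictures are saved under pics/ and viewed, and the job is handed in when it is done.

Besides the shell and the picture viewer there is one more tool, called after "Request:" by a JSON object that holds its "fn" and its "kwargs", one argument or row to a line. arm_command: Moves the arm, as the interface text tells. Its arguments: {"type":"object","properties":{"slide":{"type":"array","items":{"type":"array","items":{"type":"number"}}},"turn":{"type":"array","items":{"type":"array","items":{"type":"number"}}},"grip":{"type":"array","items":{"type":"number"}},"newtons":{"type":"number"}},"required":["slide","turn","grip"]}

```bash
mkdir -p pics; ls
cat > h.py <<'E'
import numpy as np, cv2
from workcell import env
def save(n,f,crop=None,s=1):
    im,d=f
    if crop: a,b,c,e=crop; im=im[b:e,a:c]
    im=cv2.resize(im,None,fx=s,fy=s,interpolation=cv2.INTER_CUBIC)
    cv2.imwrite('pics/'+n,im[:,:,::-1])
def world(name,f,u,v,state=None):
    c=env.calibration(name);K=np.array(c['K']);z=f[1][v,u]
    p=np.array([(u-K[0,2])/K[0,0]*z,-(v-K[1,2])/K[1,1]*z,-z,1])
    return (np.linalg.inv(np.array(c['camera_from_world']))@p)[:3]
E
python3 - <<'E'
from h import *
for n in ('top','scene'):
    f=env.grab_frame(n); save(n+'0.png',f); np.savez(n+'0.npz',a=f[0],d=f[1])
    for l in ('bracket_hole','gate_knob','gate','blue_pin','red_pin'):
        try:print(n,l,[(np.round(r['point'],0),round(r['p'],2)) for r in env.search_frame(n,l)])
        except Exception as e: print(l,e)
print(env.calibration('top')); print(env.state())
E
```

```text
pics
top bracket_hole [(array([513., 128.,  30.]), 0.87)]
top gate_knob [(array([506.,  52.,  30.]), 0.55)]
top gate [(array([509.,  50.,  32.]), 0.91)]
top blue_pin [(array([ 468., -148.,   46.]), 0.78), (array([ 496., -251.,   49.]), 0.75), (array([ 607., -218.,   39.]), 0.53)]
top red_pin [(array([ 511., -354.,   53.]), 0.65)]
scene bracket_hole [(array([508., 130.,  28.]), 0.82)]
scene gate_knob [(array([503.,  56.,  27.]), 0.84)]
scene gate [(array([502.,  59.,  30.]), 0.61)]
scene blue_pin [(array([ 605., -218.,   52.]), 0.79), (array([ 503., -251.,   62.]), 0.69), (array([ 469., -143.,   50.]), 0.63)]
scene red_pin [(array([ 513., -359.,   62.]), 0.76)]
{'K': array([[383.55276389,   0.        , 279.65201364],
       [  0.        , 383.55276389, 215.1375668 ],
       [  0.        ,   0.        ,   1.        ]]), 'camera_from_world': array([[-1.63938426e-02, -9.99813675e-01,  1.01910555e-02,
        -1.06559109e+02],
       [ 9.81912927e-01, -1.41758796e-02,  1.88801612e-01,
        -5.29031235e+02],
       [-1.88621966e-01,  1.31019130e-02,  9.81962369e-01,
        -8.26715668e+02],
       [ 0.00000000e+00,  0.00000000e+00,  0.00000000e+00,
         1.00000000e+00]])}
{'time_s': 0.6, 'qpos': array([-7.67781996e+01,  1.83101753e+01,  8.96397916e+01,  3.54180105e-05,
        7.20426343e+01, -1.14659858e+00]), 'qvel': array([ 0.00742288, -0.0658727 , -0.01572739,  0.0701451 , -0.03157564,
        0.03437501]), 'effort': array([ 4.33888945e-04, -4.12122846e+01, -2.32135034e+01,  7.29134632e-02,
        3.78953805e-02, -1.63515580e-05]), 'ee_pos': array([ 142.68709417, -557.02966928,  221.98785822]), 'ee_rot': array([ 89.11432384,  89.99260112, -76.51728807]), 'force': array([-0.28936101, -0.79374752, -0.03412688]), 'torque': array([-0.02241648, -0.07907679, -0.02047607]), 'gripper_width': 91.3298769236225}
```

View pics/top0.png

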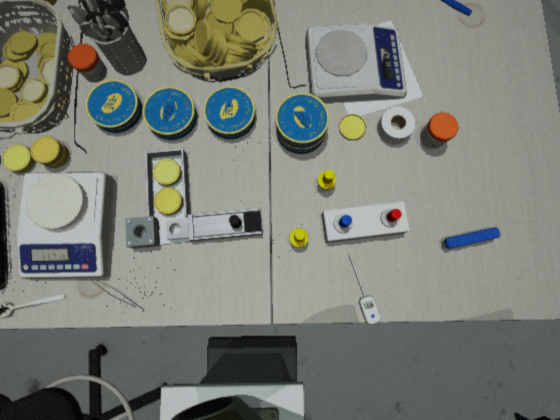

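View pics/scene0.png

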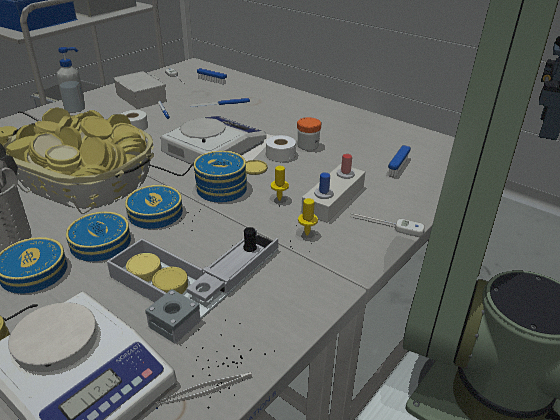

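The top picture shows the bracket at (142,231), the black gate knob at (236,221), the blue pin at (345,221) and the red pin at (394,214). Yellow look-alikes stand at (299,237) and (327,180). The pin at (345,221) fits: it has a blue knob and stands in the white rack. I'll confirm that in a crop and measure.

```bash
cat >> h.py <<'E'
def ray(name,u,v,zw):
    c=env.calibration(name);K=np.array(c['K']);T=np.linalg.inv(np.array(c['camera_from_world']))
    d=T[:3,:3]@np.array([(u-K[0,2])/K[0,0],-(v-K[1,2])/K[1,1],-1]);o=T[:3,3]
    return o+d*(zw-o[2])/d[2]
E
python3 - <<'E'
from h import *
z=np.load('top0.npz'); f=(z['a'],z['d'])
save('crop1.png',f,(110,170,270,270),5); save('crop2.png',f,(270,160,430,260),5)
s=np.load('scene0.npz'); save('crop3.png',(s['a'],s['d']),(90,130,390,350),2.6)
hsv=cv2.cvtColor(f[0],cv2.COLOR_RGB2HSV)
def cen(m,x0,y0,x1,y1):
    mm=np.zeros_like(m);mm[y0:y1,x0:x1]=m[y0:y1,x0:x1]; v,u=np.nonzero(mm); return u,v
D=f[1]
for n,(x0,y0,x1,y1) in dict(blue=(325,205,365,240),red=(378,200,410,232),knob=(222,208,252,235)).items():
    c=env.calibration('top');K=c['K'];T=np.linalg.inv(c['camera_from_world'])
    V,U=np.mgrid[y0:y1,x0:x1];Z=D[y0:y1,x0:x1]
    P=np.stack([(U-K[0,2])/K[0,0]*Z,-(V-K[1,2])/K[1,1]*Z,-Z,np.ones_like(Z)],-1)@T.T
    h=P[...,2]; m=h>np.percentile(h,99)-8
    print(n,h.max(),m.sum(),P[m].mean(0),U[m].mean(),V[m].mean())
E
```

```text
blue 912.771575686571 99 [ 498.83973102 -249.97009322  136.12096761    1.        ] 345.57575757575756 220.1010101010101
red 912.771575686571 102 [ 513.07057598 -358.94704668  118.94694387    1.        ] 395.4901960784314 213.91176470588235
knob 912.771575686571 92 [504.11623818 -17.6208564  128.60452536   1.        ] 234.02173913043478 219.67391304347825
```

View pics/crop1.png

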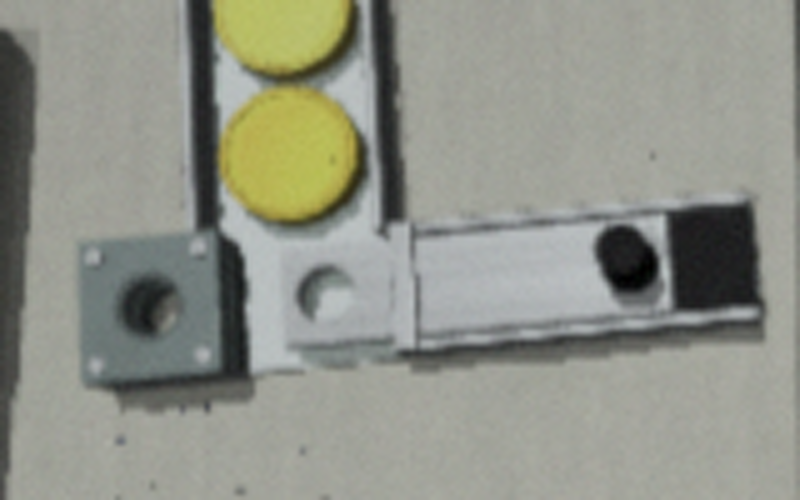

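View pics/crop2.png

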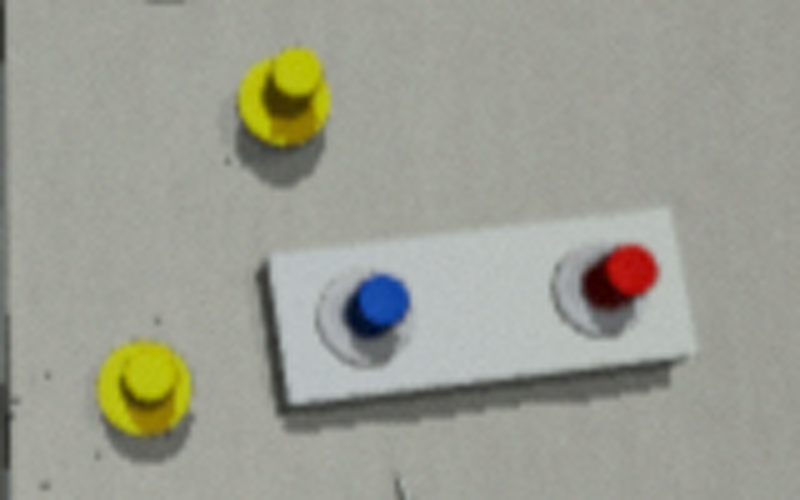

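View pics/crop3.png

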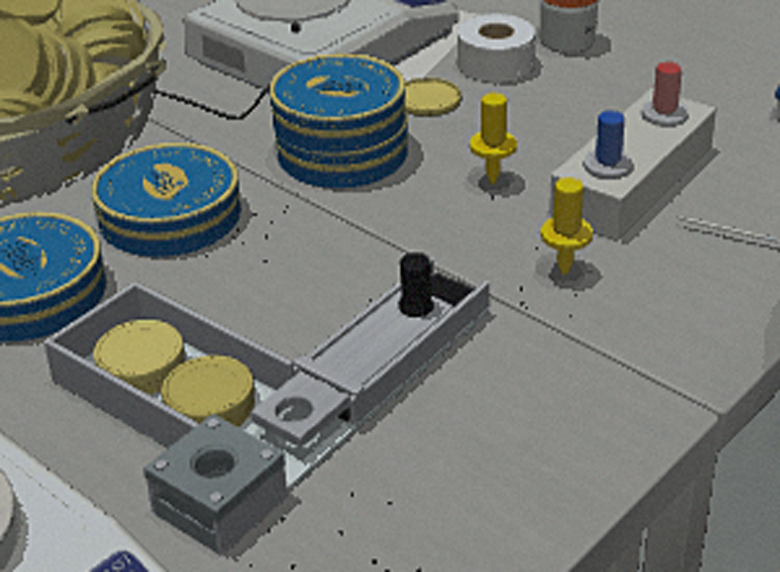

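The crops confirm it: blue knob in the rack's left pocket at crop2 (383,298), red in the right one at (632,270). The bracket hole is at crop1 (152,304) and the knob top at (620,250).

Run:
```python
from h import *
def p(x,y,ox,oy,z): return ray('top',ox+(x+.5)/5-.5,oy+(y+.5)/5-.5,z)
H=p(152,304,110,170,42);Kn=p(620,248,110,170,75);B=p(383,298,270,160,96);R=p(633,269,270,160,96)
bx=[p(x,y,110,170,42) for x,y in((81,243),(218,232),(84,384),(220,372))]
barh=p(328,296,110,170,30)
print(H,Kn,B,R,barh,np.linalg.norm(B-R));print('bracket centre',np.mean(bx,0),bx)
d=(H-Kn)[:2];print(np.linalg.norm(d),np.degrees(np.arctan2(d[1],d[0])),np.linalg.norm((barh-Kn)[:2]))
b=(B-R)[:2];print('rack ang',np.degrees(np.arctan2(b[1],b[0])))
```

```text
[498.12911969 204.96507453  42.        ] [515.00724924 -12.13874455  75.        ] [ 507.6192047 -258.2330565   96.       ] [ 518.85860013 -367.92338327   96.        ] [502.55579367 128.00475076  30.        ] 110.26464436101047
bracket centre [496.63201993 205.43076547  42.        ] [array([526.9804223 , 238.96180312,  42.        ]), array([531.22457378, 176.4252659 ,  42.        ]), array([461.89624962, 233.77055284,  42.        ]), array([466.42683403, 172.56544   ,  42.        ])]
217.75890227079208 94.44535891447562 140.6955508349499
rack ang 95.85038212111922
```

```bash
cat >> h.py <<'E'
from scipy.spatial.transform import Rotation as Ro
def Rt(s=None):
    s=s or env.state(); return Ro.from_euler('xyz',s['ee_rot'],degrees=True).as_matrix()
def down(jawdeg):
    a=np.radians(jawdeg); x=np.array([0,0,-1.]); y=np.array([np.cos(a),np.sin(a),0]); return np.stack([x,y,np.cross(x,y)],1)
def plan(pos,jaw):
    s=env.state();R=Rt(s)
    sl=R.T@(np.array(pos)-s['ee_pos'])/10
    for j in (jaw,jaw+180):
        print('slide cm',np.round(sl,2),'turn',np.round(Ro.from_matrix(R.T@down(j)).as_rotvec(),3))
E
python3 - <<'E'
from h import *
R=Rt();print(np.round(R,3), 'jaw ang',np.degrees(np.arctan2(R[1,1],R[0,1])))
plan([513,-12,222],94.4)
c=env.calibration('wrist');print(c)
# scene cross-check
s=np.load('scene0.npz');c=env.calibration('scene');K=c['K']
for P in ([507.6,-258.2,96],[518.9,-367.9,96],[515,-12,75],[498,205,42]):
    q=c['camera_from_world']@np.array(P+[1]);print(P,K[0,0]*q[0]/-q[2]+K[0,2],K[1,1]*q[1]/q[2]+K[1,2])
save('crop4.png',(s['a'],s['d']),(220,130,380,260),5)
save('crop5.png',(s['a'],s['d']),(140,220,270,340),5)
E
```

```text
[[ 0.     0.248 -0.969]
 [-0.    -0.969 -0.248]
 [-1.     0.     0.   ]] jaw ang -75.63161190189487
slide cm [-1.000e-02 -4.361e+01 -4.940e+01] turn [-2.968  0.    -0.   ]
slide cm [-1.000e-02 -4.361e+01 -4.940e+01] turn [ 0.174 -0.    -0.   ]
{'K': array([[336.70536828,   0.        , 278.82777144],
       [  0.        , 336.70536828, 212.99509692],
       [  0.        ,   0.        ,   1.        ]]), 'T_tool_cam': array([[ 3.45451647e-04,  2.50510135e-01, -9.68113915e-01,
        -1.62098920e+02],
       [ 9.99999871e-01, -4.48177696e-04,  2.40858584e-04,
         1.65226701e+00],
       [-3.73549547e-04, -9.68113873e-01, -2.50510257e-01,
        -7.12802255e+01],
       [ 0.00000000e+00,  0.00000000e+00,  0.00000000e+00,
         1.00000000e+00]])}
[507.6, -258.2, 96] 323.6535705085962 173.48376402762742
[518.9, -367.9, 96] 345.9829459525031 154.5737507726098
[515, -12, 75] 248.5011593659252 228.8969906871318
[498, 205, 42] 171.98564554573116 304.85576079823
```

View pics/crop4.png

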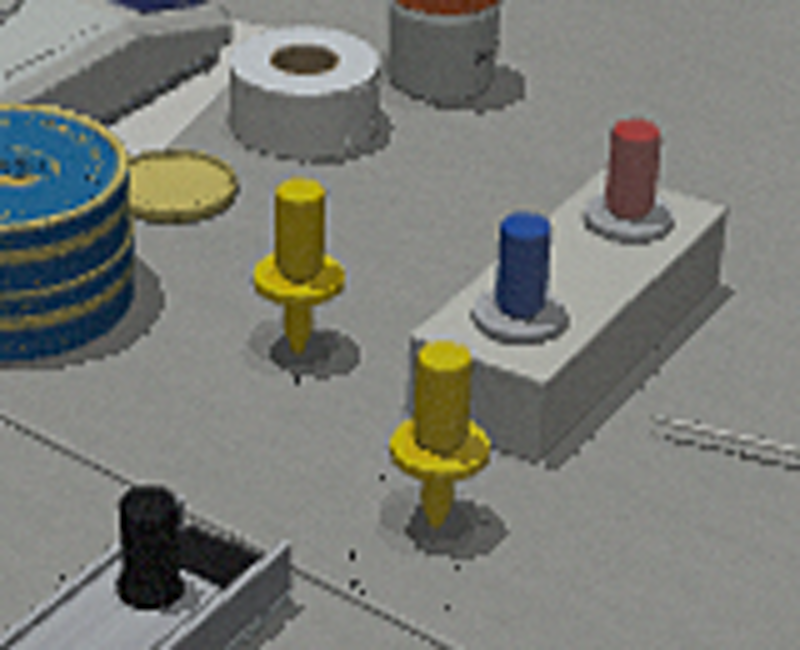

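View pics/crop5.png

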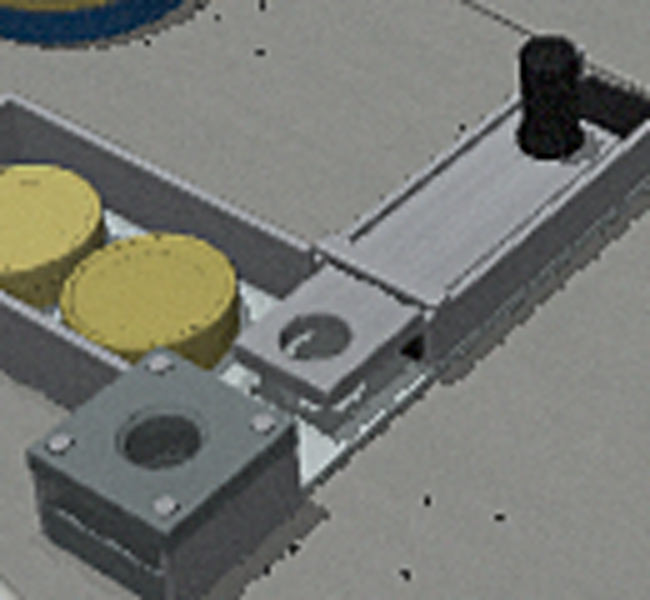

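Both cameras agree to a few mm, so I'll move over the gate knob and refine with the wrist camera.

Request:
{"fn": "arm_command", "kwargs": {
  "slide": [
    [0,-2.6,-3],
    [0,-5.3,-6],
    [0,-8,-9],
    [0,-10.6,-12],
    [0,-13.2,-15],
    [0,-16,-18],
    [0,-18.5,-21],
    [0,-21.2,-24],
    [0,-23.8,-27],
    [0,-26.5,-30],
    [0,-29.1,-33],
    [0,-31.8,-36],
    [0,-34.4,-39],
    [0,-37,-42],
    [0,-39.7,-45],
    [0,-42,-47.6],
    [0,-43.6,-49.4],
    [0,-43.6,-49.4],
    [0,-43.6,-49.4]
  ],
  "turn": [
    [0.02,0,0],
    [0.04,0,0],
    [0.06,0,0],
    [0.08,0,0],
    [0.1,0,0],
    [0.12,0,0],
    [0.14,0,0],
    [0.16,0,0],
    [0.174,0,0],
    [0.174,0,0],
    [0.174,0,0],
    [0.174,0,0],
    [0.174,0,0],
    [0.174,0,0],
    [0.174,0,0],
    [0.174,0,0],
    [0.174,0,0],
    [0.174,0,0],
    [0.174,0,0]
  ],
  "grip": [0,0,0,0,0,0,0,0,0,0,0,0,0,0,0,0,0,0,0]
}}

```text
time_s: 2.18
ee_pos: [513.3, -11.2, 221.7]
ee_rot: [28.1, 90.0, -147.4]
force: [-0.2, -0.5, 0.3]
gripper_width: 91.0
```

```bash
cat >> h.py <<'E'
def wcam(s):
    c=env.calibration('wrist');T=np.eye(4);T[:3,:3]=Rt(s);T[:3,3]=s['ee_pos'];return T@np.array(c['T_tool_cam']),np.array(c['K'])
def wray(s,u,v,zw):
    T,K=wcam(s);d=T[:3,:3]@np.array([(u-K[0,2])/K[0,0],-(v-K[1,2])/K[1,1],-1]);o=T[:3,3];return o+d*(zw-o[2])/d[2]
def wproj(s,P):
    T,K=wcam(s);q=np.linalg.inv(T)@np.array(list(P)+[1]);return K[0,0]*q[0]/-q[2]+K[0,2],K[1,1]*q[1]/q[2]+K[1,2]
E
python3 - <<'E'
from h import *
import pickle
s=env.state();f=env.grab_frame('wrist');save('w1.png',f);pickle.dump((s,f),open('w1.pkl','wb'))
print(s['time_s'],s['ee_pos'],s['ee_rot'],wproj(s,(515,-12,75)),wproj(s,(498,205,42)))
E
```

```text
2.1833 [513.30242652 -11.18263597 221.66717859] [  28.07314483   89.95635354 -147.38229851] (np.float64(278.3001920169384), np.float64(202.59977711393938)) (np.float64(67.90819120034885), np.float64(195.22937527936273))
```

View pics/w1.png

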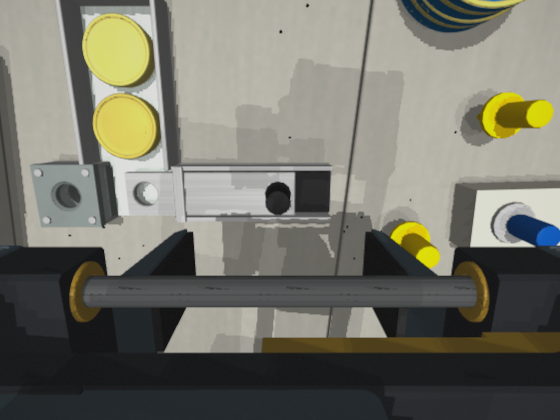

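The wrist picture shows the knob top at (277,202) and the bracket hole at (67,195), within about 1 px of prediction. I'll descend over the knob.

Run:
```python
from h import *
import pickle
s,f=pickle.load(open('w1.pkl','rb'))
save('w1c.png',f,(20,150,140,240),6)
print(wray(s,277,202,75),wray(s,67,195.5,42))
plan([515,-12,62],94.4-180)
```

```text
[515.47837993 -10.73686735  75.        ] [497.63719895 205.95861467  42.        ]
slide cm [15.97  0.   -0.24] turn [ 0.001  0.001 -0.001]
slide cm [15.97  0.   -0.24] turn [-3.141e+00  1.000e-03  2.000e-03]
```

View pics/w1c.png

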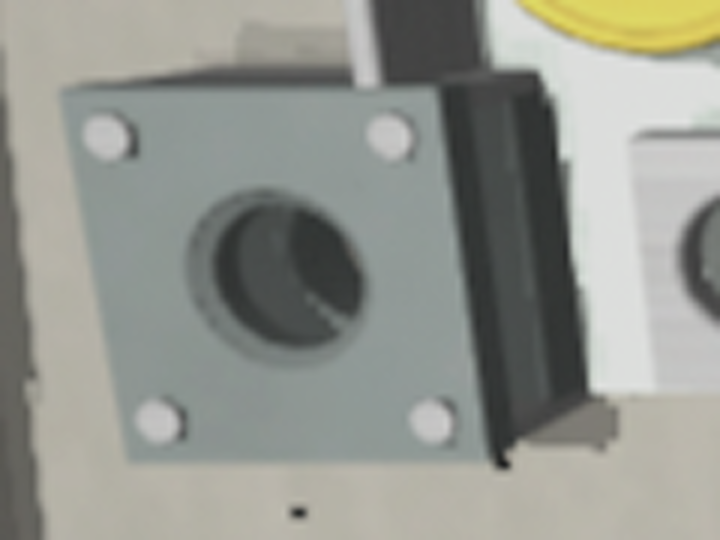

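Request:
{"fn": "arm_command", "kwargs": {
  "slide": [
    [3,0,-0.2],
    [6,0,-0.2],
    [9,0,-0.2],
    [12,0,-0.2],
    [14.5,0,-0.2],
    [16.5,0,-0.2],
    [17,0,-0.2],
    [17,0,-0.2],
    [17,0,-0.2],
    [17,0,-0.2],
    [17,0,-0.2],
    [17,0,-0.2],
    [17,0,-0.2],
    [17,0,-0.2],
    [17,0,-0.2]
  ],
  "turn": [
    [0,0,0],
    [0,0,0],
    [0,0,0],
    [0,0,0],
    [0,0,0],
    [0,0,0],
    [0,0,0],
    [0,0,0],
    [0,0,0],
    [0,0,0],
    [0,0,0],
    [0,0,0],
    [0,0,0],
    [0,0,0],
    [0,0,0]
  ],
  "grip": [0,0,0,0,0,0,120,160,255,255,255,255,255,255,255],
  "newtons": 10
}}

```text
time_s: 3.48
ee_pos: [515.1, -11.9, 52.2]
ee_rot: [161.2, 90.0, -14.4]
force: [-0.2, 0.1, -0.2]
gripper_width: 34.0
```

Run:
```python
from h import *
R=Rt();u=np.array([np.cos(np.radians(94.4)),np.sin(np.radians(94.4)),0]);print(R.T@u*7.6)
```

```text
[-1.12039735e-03 -7.59999986e+00 -9.44713251e-04]
```

Request:
{"fn": "arm_command", "kwargs": {
  "slide": [
    [0,0,0],
    [0,0,0],
    [0,0,0],
    [0,0,0],
    [0,-0.8,0],
    [0,-1.8,0],
    [0,-2.8,0],
    [0,-3.8,0],
    [0,-4.8,0],
    [0,-5.6,0],
    [0,-6.2,0],
    [0,-6.6,0],
    [0,-6.9,0],
    [0,-7.1,0],
    [0,-7.3,0],
    [0,-7.3,0]
  ],
  "turn": [
    [0,0,0],
    [0,0,0],
    [0,0,0],
    [0,0,0],
    [0,0,0],
    [0,0,0],
    [0,0,0],
    [0,0,0],
    [0,0,0],
    [0,0,0],
    [0,0,0],
    [0,0,0],
    [0,0,0],
    [0,0,0],
    [0,0,0],
    [0,0,0]
  ],
  "grip": [255,255,255,255,255,255,255,255,255,255,255,255,255,255,255,255],
  "newtons": 10
}}

```text
time_s: 4.82
ee_pos: [509.2, 61.2, 51.9]
ee_rot: [-47.8, 90.0, 136.6]
force: [-1.6, 1.4, 3.7]
gripper_width: 23.1
```

Request:
{"fn": "arm_command", "kwargs": {
  "slide": [
    [0,-0.1,0],
    [0,-0.2,0],
    [0,-0.3,0],
    [0,-0.4,0],
    [0,-0.4,0]
  ],
  "turn": [
    [0,0,0],
    [0,0,0],
    [0,0,0],
    [0,0,0],
    [0,0,0]
  ],
  "grip": [255,255,255,255,255]
}}

```text
time_s: 5.23
ee_pos: [508.9, 64.9, 51.9]
ee_rot: [-0.6, 90.0, -176.2]
force: [-2.9, -2.0, 5.2]
gripper_width: 22.9
```

Run:
```python
from h import *
f=env.grab_frame('top');save('t2.png',f,(110,170,270,270),5)
```

```text
(no output)
```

View pics/t2.png

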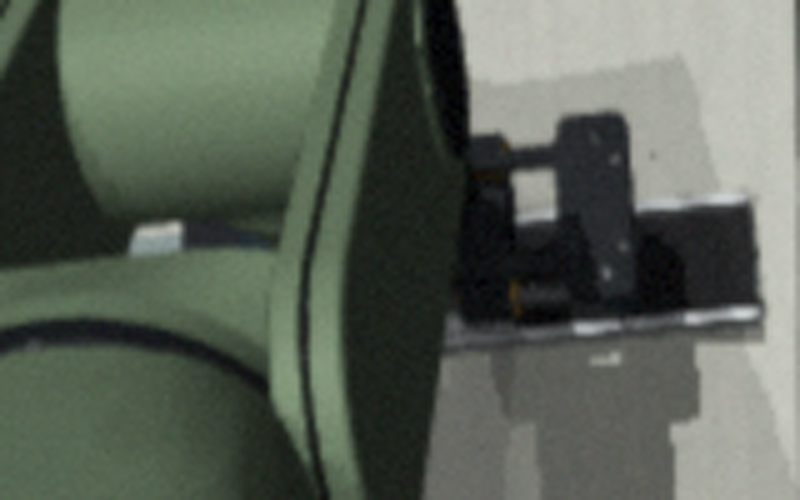

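The arm hides the gate from the top camera, so I'll feel for the end stop instead.

Request:
{"fn": "arm_command", "kwargs": {
  "slide": [
    [0,-0.1,0],
    [0,-0.2,0],
    [0,-0.3,0],
    [0,-0.3,0]
  ],
  "turn": [
    [0,0,0],
    [0,0,0],
    [0,0,0],
    [0,0,0]
  ],
  "grip": [255,255,255,255]
}}

```text
time_s: 5.62
ee_pos: [508.7, 67.5, 51.9]
ee_rot: [62.4, 89.9, -113.1]
force: [-3.2, -2.0, 5.5]
gripper_width: 23.0
```

Request:
{"fn": "arm_command", "kwargs": {
  "slide": [
    [0,-0.1,0],
    [0,-0.2,0],
    [0,-0.3,0],
    [0,-0.4,0],
    [0,-0.4,0]
  ],
  "turn": [
    [0,0,0],
    [0,0,0],
    [0,0,0],
    [0,0,0],
    [0,0,0]
  ],
  "grip": [255,255,255,255,255]
}}

```text
time_s: 6.03
ee_pos: [508.6, 67.7, 51.8]
ee_rot: [84.1, 89.6, -91.3]
force: [-1.7, -18.0, 5.7]
gripper_width: 23.3
```

Run:
```python
from h import *
s=env.state();f=env.grab_frame('wrist');save('w2.png',f)
g=env.grab_frame('scene');save('s2.png',g,(140,220,270,340),5)
```

```text
(no output)
```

View pics/s2.png

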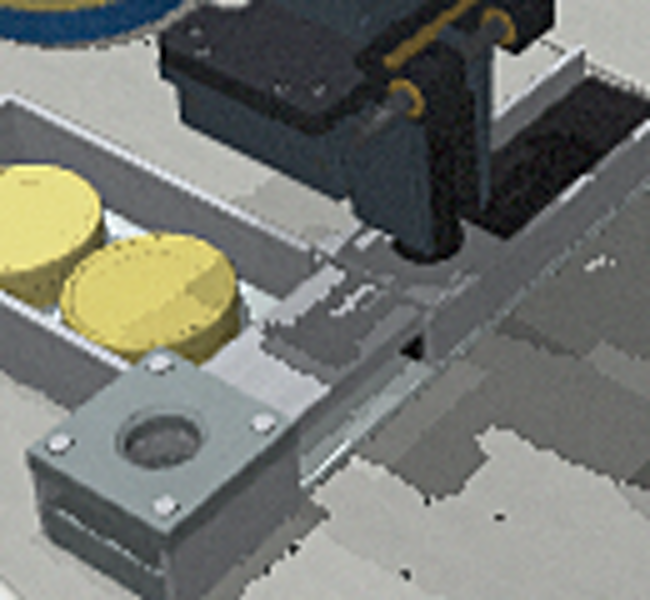

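View pics/w2.png

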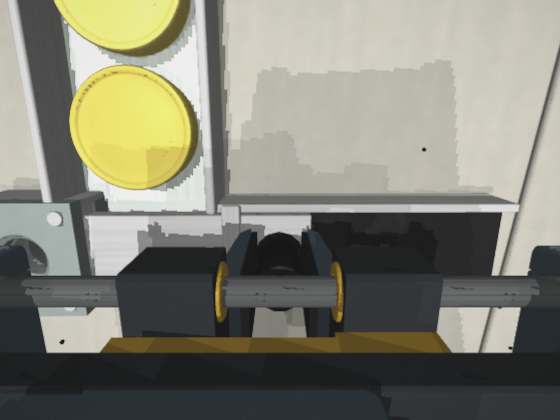

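The end stop is reached: 18 N, and the TCP stopped at y = 67.7. In the scene crop the bar's tongue now lies under the bracket hole. I'll relax the push, release and lift.

Request:
{"fn": "arm_command", "kwargs": {
  "slide": [
    [0,0.2,0],
    [0,0.4,0],
    [0,0.4,0],
    [0,0.4,0],
    [0,0.4,0],
    [0,0.4,0],
    [0,0.4,0],
    [-2,0.4,0],
    [-5,0.4,0],
    [-8,0.4,0],
    [-11,0.4,0],
    [-14,0.4,0],
    [-15,0.4,0],
    [-15,0.4,0]
  ],
  "turn": [
    [0,0,0],
    [0,0,0],
    [0,0,0],
    [0,0,0],
    [0,0,0],
    [0,0,0],
    [0,0,0],
    [0,0,0],
    [0,0,0],
    [0,0,0],
    [0,0,0],
    [0,0,0],
    [0,0,0],
    [0,0,0]
  ],
  "grip": [255,255,0,0,0,0,0,0,0,0,0,0,0,0]
}}

```text
time_s: 7.3
ee_pos: [510.7, 68.2, 204.6]
ee_rot: [-177.9, 89.6, 6.5]
force: [1.3, -0.4, -1.1]
gripper_width: 91.2
```

Run:
```python
from h import *
import pickle
s=env.state();f=env.grab_frame('wrist');save('w3.png',f);pickle.dump((s,f),open('w3.pkl','wb'))
print(s['ee_pos'],s['force'])
for P in ((497.7,209.3,42),(497,206,42),(508.6,67.7,75)):print(wproj(s,P))
save('w3c.png',f,(0,140,300,250),2.6)
print('to blue');plan([507,-256,222],5.5);plan([507,-256,222],-174.5)
```

```text
[510.65393139  68.21490108 204.62872574] [ 1.31546148 -0.38414687 -1.07011087]
(np.float64(134.28128534150676), np.float64(203.77973563158503))
(np.float64(137.6498818691953), np.float64(204.71984669916694))
(np.float64(277.69542000820394), np.float64(211.90838799761053))
to blue
slide cm [-1.97 32.29  2.71] turn [-1.59  -0.002 -0.002]
slide cm [-1.97 32.29  2.71] turn [ 1.552 -0.002  0.002]
slide cm [-1.97 32.29  2.71] turn [ 1.552 -0.002  0.002]
slide cm [-1.97 32.29  2.71] turn [-1.59  -0.002 -0.002]
```

View pics/w3.png

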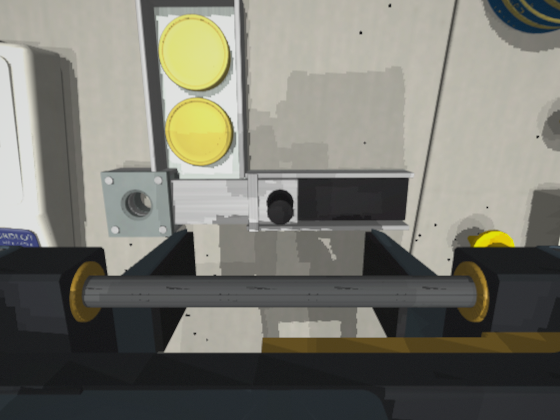

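View pics/w3c.png

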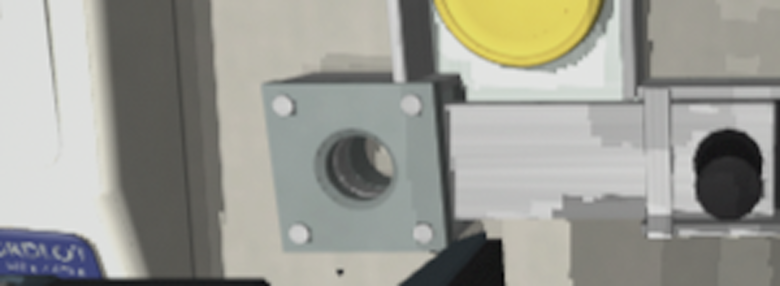

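The gate is shut: in the crop the table shows through the bracket hole at (356,165), so the holes line up. The knob is at about its predicted spot, with a 2 mm bias along the lane. I'll go to the blue pin with the jaws in the same direction.

Request:
{"fn": "arm_command", "kwargs": {
  "slide": [
    [-0.5,2,0],
    [-1.5,5,0.4],
    [-2,8,0.7],
    [-2,11,0.9],
    [-2,14,1.2],
    [-2,17,1.4],
    [-2,20,1.7],
    [-2,23,1.9],
    [-2,26,2.2],
    [-2,29,2.4],
    [-2,31.3,2.6],
    [-2,32.3,2.7],
    [-2,32.3,2.7],
    [-2,32.3,2.7]
  ],
  "turn": [
    [0,0,0],
    [0,0,0],
    [0,0,0],
    [0,0,0],
    [0,0,0],
    [0,0,0],
    [0,0,0],
    [0,0,0],
    [0,0,0],
    [0,0,0],
    [0,0,0],
    [0,0,0],
    [0,0,0],
    [0,0,0]
  ],
  "grip": [0,0,0,0,0,0,0,0,0,0,0,0,0,0]
}}

```text
time_s: 8.52
ee_pos: [506.1, -255.4, 220.3]
ee_rot: [-45.0, 89.8, 139.4]
force: [0.0, 0.5, 0.4]
gripper_width: 91.2
```

Run:
```python
from h import *
import pickle
s=env.state();f=env.grab_frame('wrist');save('w4.png',f);save('w4c.png',f,(200,120,420,260),3.6)
pickle.dump((s,f),open('w4.pkl','wb'))
print(s['ee_pos'],s['ee_rot'],s['force'])
for P in ((507,-257,96),(507,-257,50)):print(wproj(s,P))
g=env.grab_frame('top');save('t4.png',g,(80,160,290,270),3.8)
```

```text
[ 506.11537205 -255.40218727  220.25546685] [-44.98013891  89.78971278 139.38137115] [0.04902314 0.474112   0.35402376]
(np.float64(279.49182048106996), np.float64(208.96576671107766))
(np.float64(279.5383420793453), np.float64(197.94417721208322))
```

View pics/w4.png

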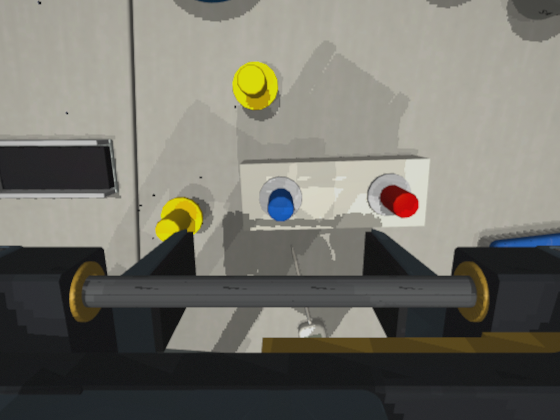

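View pics/w4c.png

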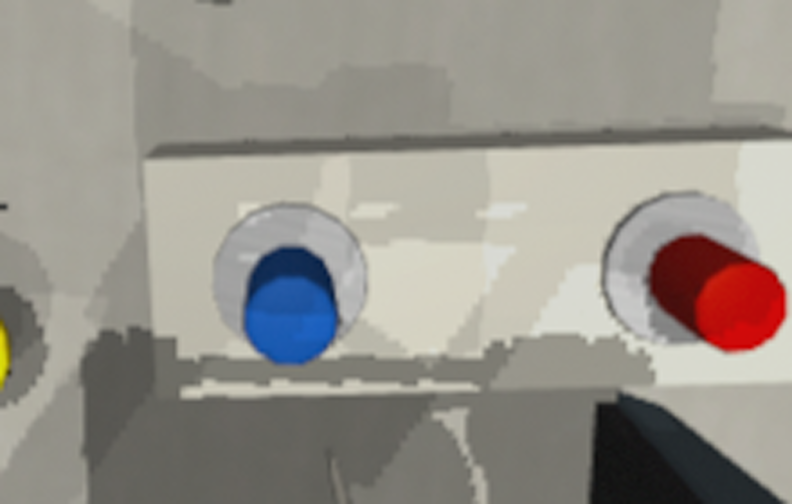

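View pics/t4.png

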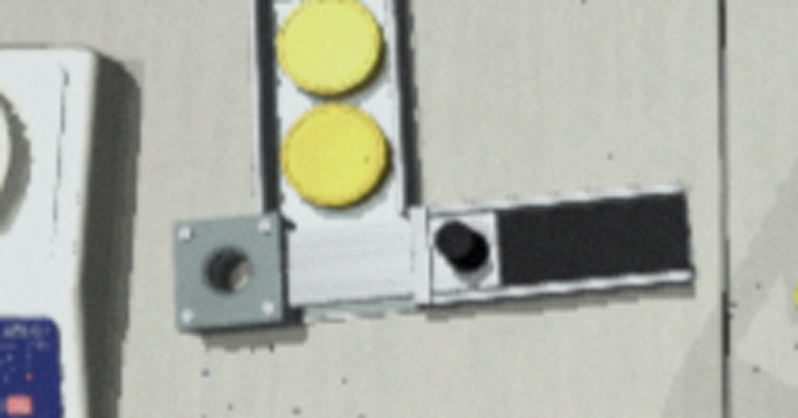

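The blue knob top is at crop (290,318), as predicted within 1 px. The red pin and both yellow ones stay clear of the open fingers. In the top view the holes still line up. Next I descend and grip.

Request:
{"fn": "arm_command", "kwargs": {
  "slide": [
    [3,0,-0.15],
    [6,0,-0.15],
    [9,0,-0.15],
    [12,0.05,-0.15],
    [14,0.05,-0.15],
    [15.3,0.05,-0.15],
    [15.3,0.05,-0.15],
    [15.3,0.05,-0.15],
    [15.3,0.05,-0.15],
    [15.3,0.05,-0.15],
    [15.3,0.05,-0.15],
    [15.3,0.05,-0.15],
    [15.3,0.05,-0.15],
    [15.3,0.05,-0.15],
    [15.3,0.05,-0.15],
    [15.3,0.05,-0.15],
    [15.3,0.05,-0.15],
    [15.3,0.05,-0.15],
    [15.3,0.05,-0.15]
  ],
  "turn": [
    [0,0,0],
    [0,0,0],
    [0,0,0],
    [0,0,0],
    [0,0,0],
    [0,0,0],
    [0,0,0],
    [0,0,0],
    [0,0,0],
    [0,0,0],
    [0,0,0],
    [0,0,0],
    [0,0,0],
    [0,0,0],
    [0,0,0],
    [0,0,0],
    [0,0,0],
    [0,0,0],
    [0,0,0]
  ],
  "grip": [0,0,0,0,0,0,0,100,160,255,255,255,255,255,255,255,255,255,255],
  "newtons": 20
}}

```text
time_s: 10.2
ee_pos: [508.3, -256.6, 68.9]
ee_rot: [-20.5, 90.0, 163.9]
force: [0.3, 0.2, -1.5]
gripper_width: 23.1
```

Run:
```python
from h import *
s=env.state();print(s['time_s'],s['ee_pos'],s['force'],s['torque'],s['gripper_width'])
f=env.grab_frame('scene');save('s5.png',f,(220,110,380,240),5)
```

```text
10.2 [ 508.25313068 -256.64000329   68.88983146] [ 0.33764878  0.16697991 -1.48980767] [-0.02676803  0.03618701 -0.08138842] 23.054604359275057
```

View pics/s5.png

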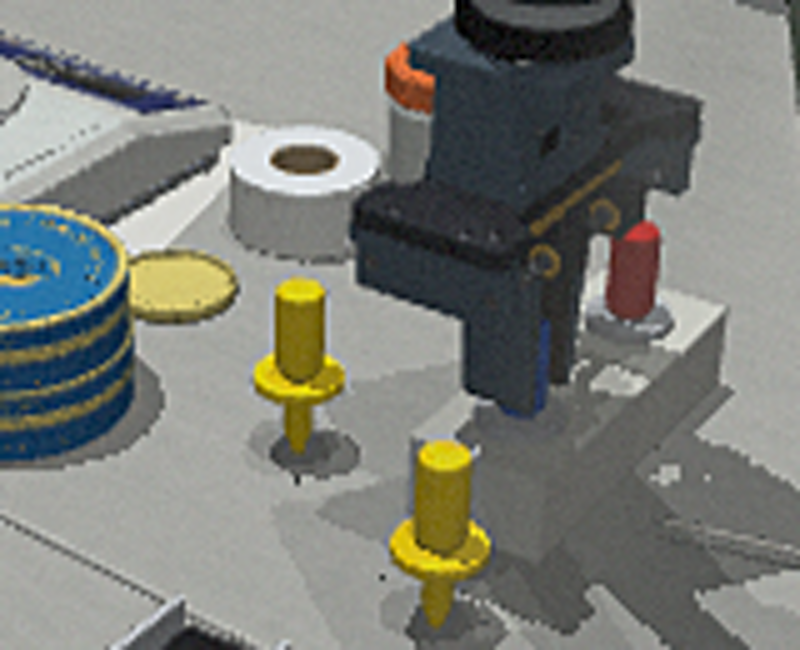

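The fingers (crop (520,380)) hold the blue knob at 23 mm opening, and the red pin at (635,270) is untouched. Lift.

Request:
{"fn": "arm_command", "kwargs": {
  "slide": [
    [-1,0,0],
    [-2.5,0,0],
    [-5,0,0],
    [-8,0,0],
    [-11,0,0],
    [-13,0,0],
    [-14,0,0],
    [-14,0,0]
  ],
  "turn": [
    [0,0,0],
    [0,0,0],
    [0,0,0],
    [0,0,0],
    [0,0,0],
    [0,0,0],
    [0,0,0],
    [0,0,0]
  ],
  "grip": [255,255,255,255,255,255,255,255]
}}

```text
time_s: 10.92
ee_pos: [509.4, -257.3, 211.9]
ee_rot: [146.9, 89.7, -28.7]
force: [0.7, -0.4, -1.7]
gripper_width: 23.6
```

Run:
```python
from h import *
s=env.state();print(s['time_s'],s['ee_pos'],s['ee_rot'],s['force'],s['gripper_width'])
f=env.grab_frame('scene');save('s6.png',f,(200,20,380,200),3.3)
plan([498,208,207],-85.6)
```

```text
10.9167 [ 509.42054114 -257.25884437  211.85296531] [146.86772966  89.67554086 -28.73385367] [ 0.72107974 -0.35893255 -1.68293138] 23.552378027775866
slide cm [  0.23 -46.42  -2.52] turn [-0.    -0.001 -0.001]
slide cm [  0.23 -46.42  -2.52] turn [ 3.142e+00 -2.000e-03  2.000e-03]
```

View pics/s6.png

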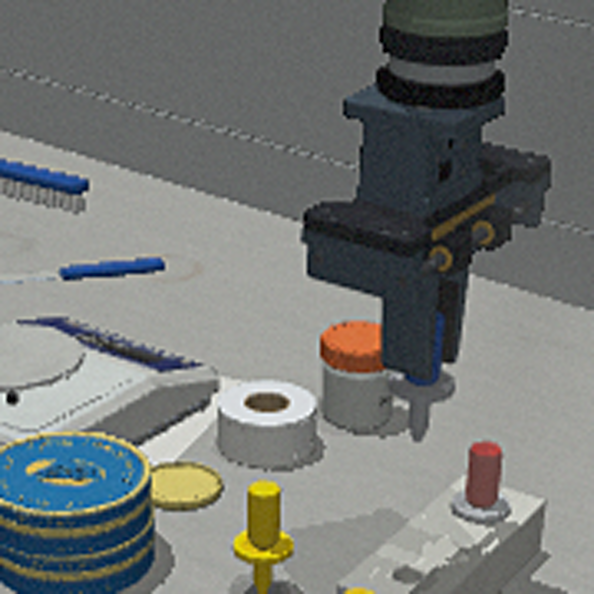

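The blue pin hangs straight in the fingers at (420,390) and the red pin is still in the rack at (485,480). I'll carry it over at this height.

Request:
{"fn": "arm_command", "kwargs": {
  "slide": [
    [0,-1.5,0],
    [0,-4,-0.2],
    [0,-7,-0.4],
    [0,-10,-0.6],
    [0,-13,-0.8],
    [0,-16,-0.9],
    [0,-19,-1],
    [0,-22,-1.2],
    [0,-25,-1.4],
    [0,-28,-1.6],
    [0,-31,-1.8],
    [0,-34,-1.9],
    [0,-37,-2],
    [0,-40,-2.2],
    [0,-43,-2.4],
    [0,-45,-2.5],
    [0,-46,-2.5],
    [0,-46.4,-2.5],
    [0,-46.4,-2.5],
    [0,-46.4,-2.5]
  ],
  "turn": [
    [0,0,0],
    [0,0,0],
    [0,0,0],
    [0,0,0],
    [0,0,0],
    [0,0,0],
    [0,0,0],
    [0,0,0],
    [0,0,0],
    [0,0,0],
    [0,0,0],
    [0,0,0],
    [0,0,0],
    [0,0,0],
    [0,0,0],
    [0,0,0],
    [0,0,0],
    [0,0,0],
    [0,0,0],
    [0,0,0]
  ],
  "grip": [255,255,255,255,255,255,255,255,255,255,255,255,255,255,255,255,255,255,255,255]
}}

```text
time_s: 12.63
ee_pos: [497.1, 207.0, 208.3]
ee_rot: [39.7, 89.9, -135.9]
force: [0.6, -0.3, -1.6]
gripper_width: 23.0
```

Run:
```python
from h import *
import pickle
s=env.state();print(s['time_s'],s['ee_pos'],s['ee_rot'],s['force'],s['gripper_width'])
f=env.grab_frame('wrist');save('w7.png',f);pickle.dump((s,f),open('w7.pkl','wb'));save('w7c.png',f,(200,120,360,260),5)
g=env.grab_frame('scene');save('s7.png',g,(100,160,300,340),3.5)
print(wproj(s,(498,208,42)),wproj(s,(s['ee_pos'][0],s['ee_pos'][1],s['ee_pos'][2]-63)))
```

```text
12.6333 [497.13764567 206.9915276  208.26730147] [  39.74797902   89.89184437 -135.87115234] [ 0.61148801 -0.27218306 -1.59892326] 23.042963461290363
(np.float64(276.2952768683657), np.float64(198.7983800273986)) (np.float64(276.6946245008289), np.float64(231.24277575636694))
```

View pics/w7c.png

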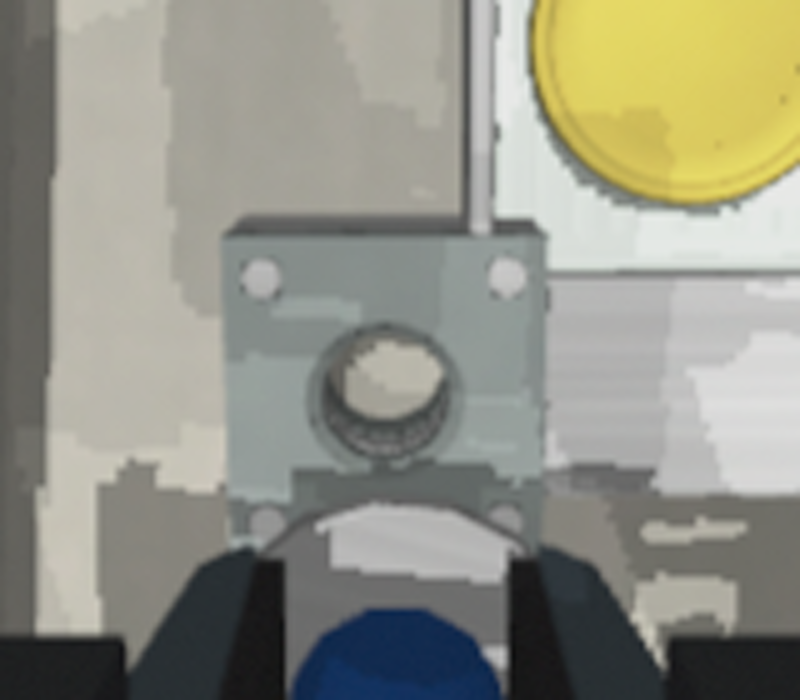

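View pics/s7.png

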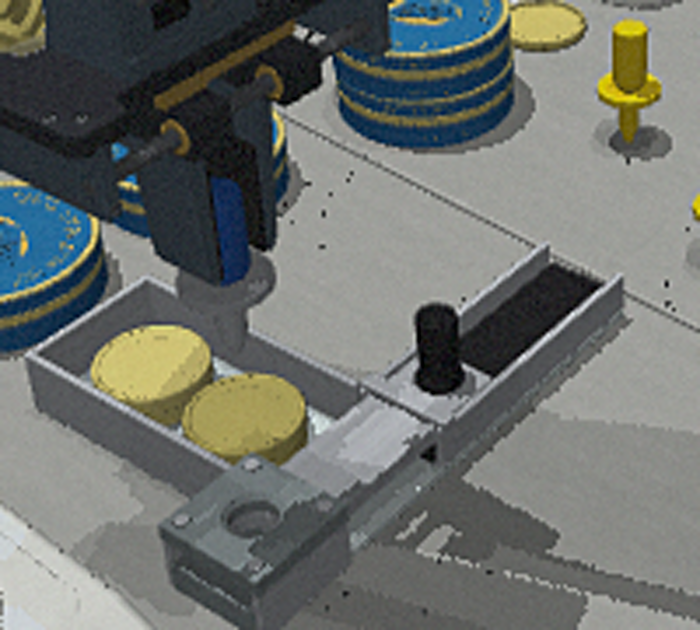

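The hole is at crop (385,395) and the pin's knob centre column at 398. That confirms a 2 mm sideways camera bias, so the true hole is near (498, 209.3). I'll descend to just above it and check.

Request:
{"fn": "arm_command", "kwargs": {
  "slide": [
    [2,-0.1,0],
    [4.5,-0.1,0],
    [7,-0.1,0],
    [8.5,-0.1,0],
    [9.2,-0.1,0],
    [9.2,-0.1,0],
    [9.2,-0.1,0],
    [9.2,-0.1,0],
    [9.2,-0.1,0]
  ],
  "turn": [
    [0,0,0],
    [0,0,0],
    [0,0,0],
    [0,0,0],
    [0,0,0],
    [0,0,0],
    [0,0,0],
    [0,0,0],
    [0,0,0]
  ],
  "grip": [255,255,255,255,255,255,255,255,255]
}}

```text
time_s: 13.48
ee_pos: [498.5, 209.1, 118.3]
ee_rot: [-164.8, 89.8, 19.6]
force: [-0.1, 0.6, -0.1]
gripper_width: 23.7
```

Run:
```python
from h import *
s=env.state();print(s['time_s'],s['ee_pos'],s['ee_rot'],s['force'],s['gripper_width'])
plan([498.3,209.3,67.5],-85.6)
g=env.grab_frame('scene');save('s8.png',g,(110,220,240,340),5)
```

```text
13.4833 [498.4945563  209.08442678 118.28595901] [-164.79246231   89.83598534   19.5931313 ] [-0.08156756  0.61997367 -0.14550786] 23.732390365353158
slide cm [ 5.08 -0.02  0.03] turn [-0.    -0.003  0.001]
slide cm [ 5.08 -0.02  0.03] turn [3.141e+00 1.000e-03 4.000e-03]
```

View pics/s8.png

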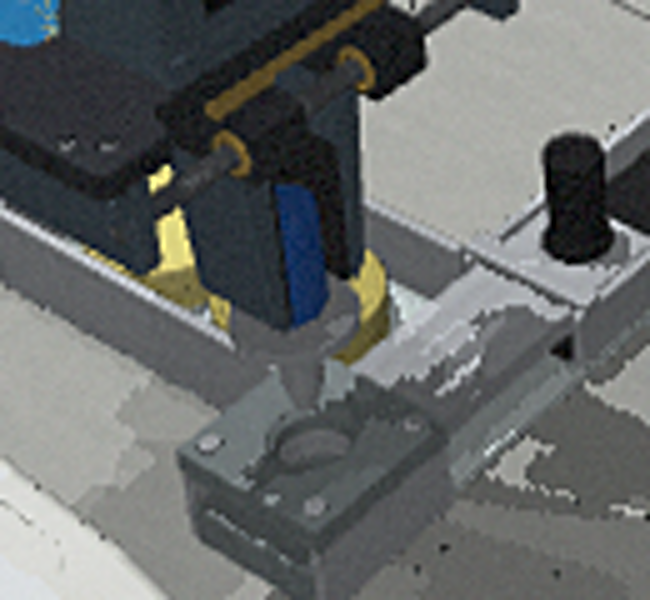

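The tip at (308,400) stands directly over the hole at (312,447) once its 13 mm height is allowed for. Lower slowly.

Request:
{"fn": "arm_command", "kwargs": {
  "slide": [
    [0.5,0,0],
    [1,0,0],
    [1.5,0,0],
    [2,0,0],
    [2.5,0,0],
    [2.8,0,0],
    [2.8,0,0]
  ],
  "turn": [
    [0,0,0],
    [0,0,0],
    [0,0,0],
    [0,0,0],
    [0,0,0],
    [0,0,0],
    [0,0,0]
  ],
  "grip": [255,255,255,255,255,255,255]
}}

```text
time_s: 14.12
ee_pos: [497.0, 208.7, 87.9]
ee_rot: [20.4, 89.9, -155.2]
force: [-1.0, -0.9, -0.9]
gripper_width: 23.8
```

Request:
{"fn": "arm_command", "kwargs": {
  "slide": [
    [0.4,0,0],
    [0.8,0,0],
    [1.2,0,0],
    [1.6,0,0],
    [1.9,0,0],
    [1.9,0,0],
    [1.9,0,0]
  ],
  "turn": [
    [0,0,0],
    [0,0,0],
    [0,0,0],
    [0,0,0],
    [0,0,0],
    [0,0,0],
    [0,0,0]
  ],
  "grip": [255,255,255,255,255,255,255]
}}

```text
time_s: 14.7
ee_pos: [497.5, 208.8, 69.7]
ee_rot: [29.3, 90.0, -146.3]
force: [-0.5, 0.2, -0.5]
gripper_width: 23.5
```

Run:
```python
from h import *
g=env.grab_frame('scene');save('s9.png',g,(110,220,240,340),5)
```

```text
(no output)
```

View pics/s9.png

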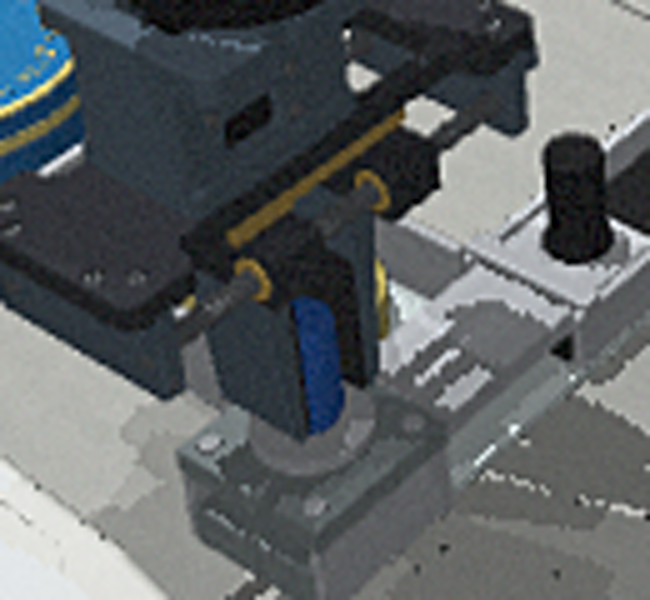

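The collar at (315,440) is about 2 mm above the bracket with no contact force. Release and lift.

Request:
{"fn": "arm_command", "kwargs": {
  "slide": [
    [0.2,0,0],
    [0.2,0,0],
    [0.2,0,0],
    [0.2,0,0],
    [0.2,0,0],
    [0.2,0,0],
    [0.2,0,0],
    [0.2,0,0],
    [0.2,0,0],
    [-2,0,0],
    [-5,0,0],
    [-8,0,0],
    [-11,0,0],
    [-13,0,0],
    [-13,0,0]
  ],
  "turn": [
    [0,0,0],
    [0,0,0],
    [0,0,0],
    [0,0,0],
    [0,0,0],
    [0,0,0],
    [0,0,0],
    [0,0,0],
    [0,0,0],
    [0,0,0],
    [0,0,0],
    [0,0,0],
    [0,0,0],
    [0,0,0],
    [0,0,0]
  ],
  "grip": [255,255,255,0,0,0,0,0,0,0,0,0,0,0,0]
}}

```text
time_s: 16.0
ee_pos: [500.1, 209.9, 204.9]
ee_rot: [-163.4, 89.4, 21.0]
force: [-0.0, 0.2, 0.5]
gripper_width: 91.3
```

Run:
```python
from h import *
s=env.state();print(s['time_s'],s['ee_pos'],s['force'],s['gripper_width'])
f=env.grab_frame('wrist');save('w10.png',f,(150,60,420,260),2.9)
g=env.grab_frame('scene');save('s10.png',g,(110,110,390,340),2.6)
print([(n,[(np.round(r['point']),round(r['p'],2)) for r in env.search_frame('scene',n)]) for n in('blue_pin','red_pin')])
print(wproj(s,(498,209,94)),wproj(s,(498,209,48)))
```

```text
16.0 [500.09014785 209.92129075 204.88057839] [-0.0139565  0.1903267  0.4807578] 91.2543696558309
[('blue_pin', [(array([ 468., -144.,   47.]), 0.64), (array([486., 213.,  60.]), 0.63), (array([ 605., -218.,   53.]), 0.53)]), ('red_pin', [(array([ 516., -357.,   63.]), 0.69)])]
(np.float64(278.4349381784487), np.float64(217.74814514238648)) (np.float64(278.63905786047405), np.float64(205.6949005905281))
```

View pics/w10.png

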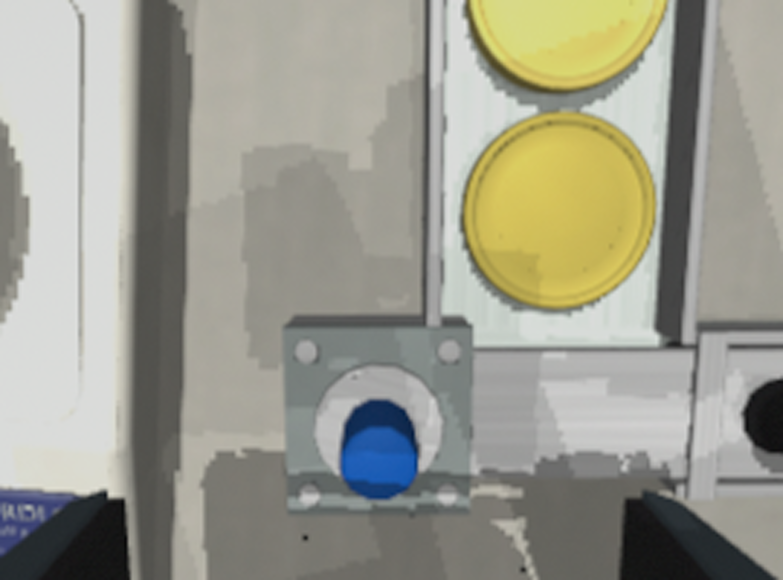

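View pics/s10.png

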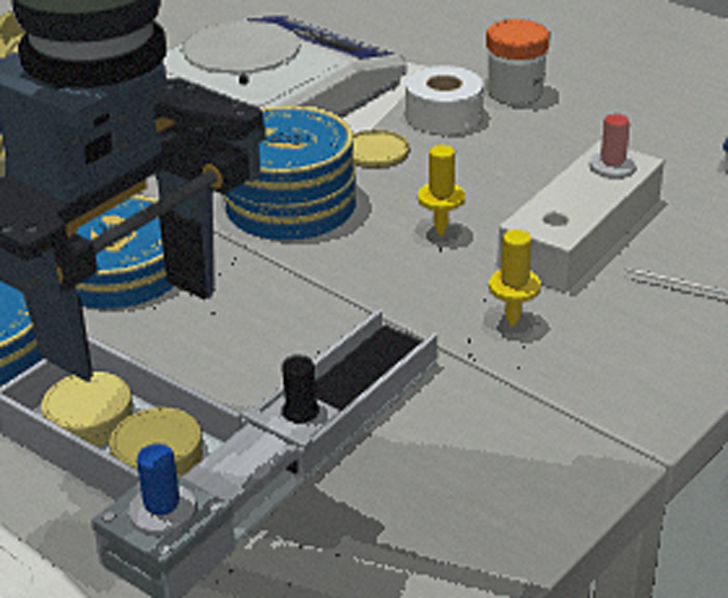

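The wrist crop shows the collar at (378,425), flat and centred on the bracket (bolts at 307–450). The scene crop shows the blue pin at (158,480), its rack pocket empty, the red pin at (615,140) still in the rack and the gate shut. Handing in.

```bash
python3 -c "
from h import *
print(env.job_done())"
```

```text
the job is handed in; nothing more can be done
None
```

The gate is shut and pinned with the blue pin. I handed the job in at about 16 s of the 50 s allowed; the system gives no verdict.

- **Gate:** I gripped the black knob and slid it about 80 mm until it met the end stop at roughly 18 N. The table then showed through both holes, so they lined up.
- **Pin:** I took the blue-knobbed pin from the rack, lowered it through the bracket and bar without contact force, let go just above its seat and lifted clear.
- **Last checks:** The pin stands upright with its collar flat and centred on the bracket. The gate is still shut and the red pin is still in the rack. The gripper is open, well above the bracket, and reads about zero force.
- **Disagreements:**
  - The wrist camera was off by about 2 mm sideways compared with the gripped knob; I corrected for it.
  - In the last search the network also listed the two yellow look-alikes as blue pins, as it had at the start.
  - The network put the seated pin about 12 mm off in x. I took the pictures over that reading.

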